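# Close the trainer's disconnect link and plug in the test probe

## Task

On the blue trainer, fit the copper link bar with the red grip into its carrier so that it bridges the two grey terminals: one end pushed in under the red keeper against its spring, the other end lying flat on the other terminal behind the red lip, and let go of it; feel your way in gently and do not force it, the carrier is clamped a little differently each time. Then take the orange probe from its black stand and plug it fully home, upright, into the yellow test socket on the same trainer. Leave the other things on the bench where they are.

Things in the scene. Friction and masses are not known exactly. Their poses are not given: they have to be found in the camera images.
- trainer: Blue case with white panel, 160 (x) x 260 (y) x 60 mm high, fixed; origin at the centre of its underside. On it, 20 mm to the -x side of its middle, a link carrier along y, and a yellow test socket. The carrier is clamped in a slot: it sits up to 18 mm either way along y of its nominal place, differently each time, and this is not reported: feel for it (or look). It will not shift under 100 N.
- carrier_mid (a point): Nominal middle of the carrier, fixed to the trainer, at deck height: 90 mm above the table, 30 mm above the panel. Axes as the trainer: x across the bar, y from keeper to lip. Both grey terminals have their decks at this height, 46 mm wide, with open space between. The seated link's underside centre lies here in x and z, in y up to 18 mm off with the carrier.
- keeper_side (a point): Nominal (carrier offset not included) edge of the red keeper roof, at deck height, 68 mm to -y of carrier_mid. Grey deck from 104 to 20 mm to -y of mid. Keeper from 90 to 68 mm: its opening faces +y, 22 mm wide between cheeks, 17 mm high, roof 5 mm thick. Inside is a brass spring plunger, face 14 x 14 mm centred 8 mm above the deck. Not to be forced: stay well under 40 N.
- lip_side (a point): Nominal (offset not included) foot of the red lip's inner face, 80 mm to +y of carrier_mid. Deck 56 to 92 mm; lip 12 mm high; cheeks 8 mm high, 24 mm apart from 64 to 80 mm. A level bar cannot pass lip and roof: tilt it, heel end raised 0.15 to 0.3 rad, toe under the roof; push to -y on the plunger until the heel clears the lip; swing down; the plunger then presses it to the lip.
- plunger (a joint): Travel of the spring plunger in the keeper, m: 0 free (its face 4 mm inside the roof's edge), grows as it is pushed towards -y, hard stop at 0.012. Spring about 0.6 N at 0, 600 N/m, so 7.8 N at the stop. 0.008 with the link seated against the lip. The seated link has 4 mm of end play to the hard stop.
- link: Copper bar 160 (x) x 16 (y) x 8 (z) mm with a red grip block 40 x 20 x 28 mm on the middle of its top (grip top 36 mm above the underside). About 0.2 kg. Origin at the centre of the bar's underside; x along the bar. Lies flat on the table; the two ends are alike, either may go under the keeper.
- stand: Black block 70 x 70 x 40 mm on a 78 mm square foot, fixed; a 12 mm hole in the middle of its top holds the probe. Origin at the centre of its underside.
- probe: Orange probe, standing upright in the stand: steel tip 9 mm diameter and 28 mm long with a tapered end, then an orange handle 18 x 18 mm square and 72 mm long; 100 mm overall, 40 g. Origin at the tip's end, z up along the probe, x and y square to the handle's flats. In the stand the tip's end is 12 mm above the table, and the handle's shoulder rests on the stand's top, 40 mm above the table.
- probe_tip (a point): The end of the probe's steel tip.
- test_socket (a point): Centre of the mouth of the yellow test socket: a block 34 x 34 x 30 mm on the trainer's panel, its top 90 mm above the table, with a hole 12 mm wide (2 mm chamfer) and 30 mm deep. Plugged fully home, the shoulder of the probe's handle rests on the block and the tip's end is 28 mm below this point.
- spare_link: Bystander: shorter aluminium link, 100 mm, black grip; origin at its underside centre.
- multimeter: Bystander: yellow multimeter 150 x 75 x 36 mm, origin at its underside centre.
- screwdriver: Bystander: screwdriver 190 mm long.
- capacitor: Bystander: blue can 50 mm diameter, 75 mm high, origin at its underside centre.
- knob_spool: Bystander: copper-coloured spool 60 mm diameter, 42 mm high, origin at its underside centre.
Not all that is in view belongs to the job. Leave any green or pink look-alike of the link alone.

How it is judged:
By the outcome, as a careful person would: the job done as asked, in the order asked, and still so for the second after the job is handed in, with the robot touching nothing.
It also fails if it takes over 62 s, if anything falls off the work surface, if the arm or the gripper's body presses on something with over 40 N, if the wrist force passes 120 N, or if a joint passes its speed limit or range.

## Robot

A 6-joint arm with a two-finger parallel gripper is mounted at the origin on the work surface. World frame = base frame: x ahead of the robot, y to its left, z up, the work surface at z = 0. Lengths are in m, angles in rad, forces in N, time in s.
With the tool pointing down it reaches from about 0.35 to 0.975 m from the base axis. Payload 4.9 kg.
Tool frame: the origin (TCP) lies on the centre line of the jaws, within the pads' length; the fingertips stand 25 mm ahead of it and the grasp point (between the pads) lies 6 mm ahead of it (arm.tip_reach is the distance from the TCP to the fingertips, in m); z points along the fingers, y is the line along which they close (so a half turn about z gives the same grasp; the last joint's range is limited). The gripper opens to 85 mm and grips with 20 to 120 N. Pads are 22 mm wide; open, the fingers measure 114 mm over their backs; the gripper's body (76 mm by 85 mm) begins 54 mm behind the grasp point. The pads swing forward as they close: fully open they stand 13 mm farther back than shut.
Start: joints at [-1.353, 0.053, 1.613, -0, 1.476, -0.119], TCP at [0.207, -0.59, 0.256] pointing down, gripper open.
Joint ranges: [-3.01, 3.01], [-1.01, 2.22], [0.06, 2.58], [-1.02, 4.17], [0.09, 2.62], [-3.14, 3.14]. Speed limits (rad/s): [2.57, 2.57, 3.14, 3.14, 3.14, 3.14].

## Interface

Orientations are given as a 3x3 rotation matrix whose columns are the frame's x, y, z axes.
In Python, from bench import arm, imaging gives the robot as it stands. The module is installed in compiled form; this text tells all that it offers.
- The arm moves only by the shell command python3 -m handwheel 'ROWS' [FORCE]. ROWS is JSON, a list of rows, each a list of 3 entries, a list of its own where there are three numbers: the shift along the tool's x, y, z in cm, then the turn, a rotation vector about the tool's x, y, z in rad, then the opening, from 0 (shut) to 1 (fully open). A call has 1 to 8 rows; each row is the pose to reach, as a shift and turn from the pose commanded when the call began, along the tool's axes at that moment; what a row does not reach only later rows make up. A row lasts 1/10 s, in which the tool goes at most 50 mm and 8.59 degrees, less where a joint would pass 70% of its speed; a pose out of reach is approached as far as the arm can. A call with a gripper value outside its range is refused whole. The fingers move at their own pace and stop on an object; FORCE is the grip in N (left out, the last holds). Time passes only in rows, so rows that repeat a pose let the fingers close. It gives the time, the measured TCP pose, the force, the opening and the grip force at its end, in the units of the state.
- arm.state(): the state, without advancing time (a new reading comes with each control period).
- imaging.camera(name): name is "scene" or "top" or "wrist"; returns (picture, depth): 400x640x3 uint8, blue, green, red; 400x640 float32, m along the optical axis (not along the pixel's ray), 0 where there is no reading.
- imaging.camera_model(name): a dict with "intrinsics" (3x3 intrinsics, pixels), "k1" (the pictures are not rectified: a ray, as slopes to the right and down, at radius r is drawn at 1 + k1 r^2 times it, then the intrinsics apply), "pose" (4x4, takes a point from camera to world coordinates); the wrist camera has in their place "T_tool_cam" (4x4, takes a point from camera to tool coordinates, whose origin is the TCP and whose axes are the flange's). Camera axes: x right, y down, z forward; pixel columns grow to the right and rows downward; lengths in m; the calibration is good to about 2 mm. A picture is of the moment at which its call begins: read the wrist's pose just before it. camera_model takes no time and is no camera call.
- arm.job_done(): hands the job in; it is judged then, once.
The state is a dict: "time_s": time; "joint_positions": joint angles; "qvel": joint speeds; "effort": joint torques, N m; "tcp_pos": TCP position; "eef_rot": TCP orientation; "ft_force": force on the tool from outside, world axes, zero at the start; "ft_torque": the same for the moment, N m; "grip_width": opening from 0.0 (shut) to 1.0 (fully open); "gripper_force": force on a finger pad.
Only numpy, scipy, OpenCV 4.12 (cv2) and the standard library are available. Lean on these libraries where they do the work, as an engineer would, in place of code of your own. Each camera call takes 0.05 s, during which the arm holds its last target. There are 200 camera calls.

## Working session

There is one attempt and no reset: what is moved stays moved. The work goes in short steps, Python scripts to look and compute and a shell command to move; the robot and the scene stay as the last step left them, time stands still between calls to the robot, and variables do not carry over. Pictures are saved under pics/ and viewed, at most 10 in all, crops included, and the job is handed in when it is done.

```bash
mkdir -p pics
python3 - <<'E'
from bench import arm, imaging
import cv2,numpy as np
s=arm.state();print(s['time_s'],s['tcp_pos'],s['eef_rot'])
for n in("top","scene"):
    p,d=imaging.camera(n);cv2.imwrite(f"pics/{n}1.png",p);np.savez(f"{n}1.npz",p=p,d=d)
    print(n,imaging.camera_model(n))
print(imaging.camera_model("wrist"), arm.tip_reach)
E
```

```text
0.0 [ 0.20639919 -0.58932823  0.2550479 ] [[ 9.43824622e-01  3.30446454e-01 -4.72771243e-04]
 [ 3.30446713e-01 -9.43822439e-01  2.04294954e-03]
 [ 2.28873323e-04 -2.08441178e-03 -9.99997801e-01]]
top {'intrinsics': array([[461.73736045,   0.        , 314.63213994],
       [  0.        , 461.73736045, 198.20153197],
       [  0.        ,   0.        ,   1.        ]]), 'k1': -0.129298863640282, 'pose': array([[-0.01130224, -0.99011618,  0.13979344,  0.340942  ],
       [-0.99992632,  0.01057183, -0.0059664 ,  0.05323975],
       [ 0.00442955, -0.13985057, -0.99016271,  1.56168572],
       [ 0.        ,  0.        ,  0.        ,  1.        ]])}
scene {'intrinsics': array([[366.49274432,   0.        , 316.41119304],
       [  0.        , 366.49274432, 198.2807887 ],
       [  0.        ,   0.        ,   1.        ]]), 'k1': -0.0406805803648001, 'pose': array([[ 0.3865424 ,  0.60848817, -0.69305636,  1.33477811],
       [ 0.92221456, -0.24665351,  0.29779581, -0.27581117],
       [ 0.01026044, -0.75425737, -0.6564987 ,  0.8351148 ],
       [ 0.        ,  0.        ,  0.        ,  1.        ]])}
{'intrinsics': array([[293.93208579,   0.        , 316.99816621],
       [  0.        , 293.93208579, 198.8418385 ],
       [  0.        ,   0.        ,   1.        ]]), 'k1': -0.04714627659809828, 'T_tool_cam': array([[ 4.21946497e-04, -9.60238669e-01, -2.79180085e-01,
         7.15930475e-02],
       [ 9.99999700e-01,  2.23938265e-04,  7.41142368e-04,
         1.88267125e-03],
       [-6.49154458e-04, -2.79180314e-01,  9.60238476e-01,
        -1.18148425e-01],
       [ 0.00000000e+00,  0.00000000e+00,  0.00000000e+00,
         1.00000000e+00]])} 0.025
```

View pics/top1.png

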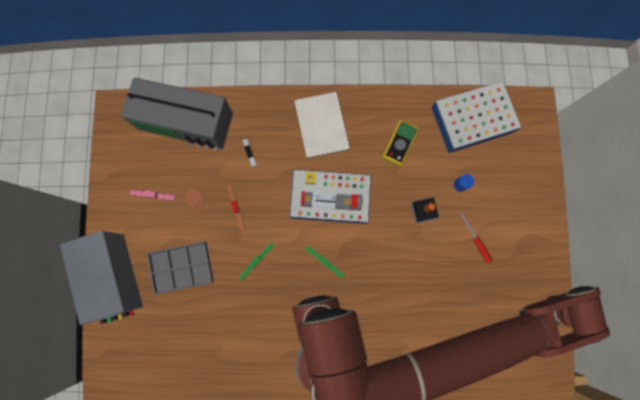

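View pics/scene1.png

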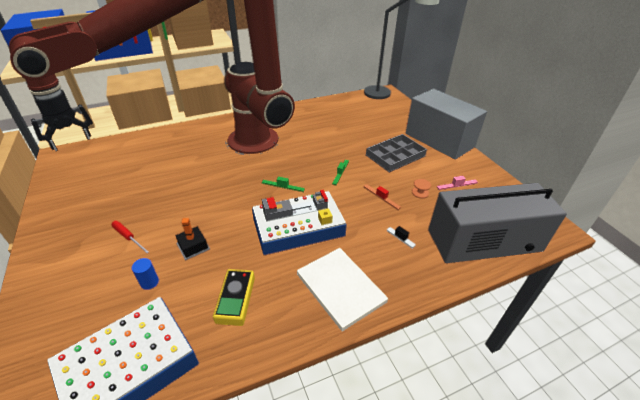

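The top view shows the trainer at about (330,196) with the keeper on the right at (356,201), the lip on the left at (305,200) and the socket at (310,179). The link's red grip is at (236,207) and the probe stands at (431,207). The scene view agrees.

```bash
cat > h.py <<'E'
from bench import arm, imaging
import cv2,numpy as np
def ray(m,uv):
    K=m['intrinsics'];D=np.array([m['k1'],0,0,0,0])
    q=cv2.undistortPoints(np.asarray(uv,float).reshape(-1,1,2),K,D)[:,0]
    return np.c_[q,np.ones(len(q))]
def toplane(m,T,uv,z):
    r=ray(m,uv)@T[:3,:3].T
    return T[:3,3]+r*((z-T[2,3])/r[:,2])[:,None]
def wpose(s,m):
    T=np.eye(4);T[:3,:3]=s['eef_rot'];T[:3,3]=s['tcp_pos'];return T@m['T_tool_cam']
def blobs(p,lo,hi,roi=None,amin=15):
    h=cv2.cvtColor(p,cv2.COLOR_BGR2HSV)
    k=cv2.inRange(h,np.array(lo),np.array(hi))
    if lo[0]==0 and hi[0]<=10: k|=cv2.inRange(h,np.array([172,lo[1],lo[2]]),np.array([179,hi[1],hi[2]]))
    if roi: z=np.zeros_like(k);x0,y0,x1,y1=roi;z[y0:y1,x0:x1]=255;k&=z
    cs=cv2.findContours(k,cv2.RETR_EXTERNAL,cv2.CHAIN_APPROX_NONE)[0]
    return sorted([c for c in cs if cv2.contourArea(c)>=amin],key=cv2.contourArea,reverse=True)
def snap(name):
    s=arm.state();m=imaging.camera_model('wrist');p,d=imaging.camera('wrist')
    cv2.imwrite(f'pics/{name}.png',p);np.savez(name+'.npz',p=p,d=d,T=wpose(s,m));return p,d,wpose(s,m),m
E
python3 - <<'E'
from h import *
m=imaging.camera_model('top');p=np.load('top1.npz')['p'];T=m['pose']
for n,lo,hi,roi,z in[("grip",(0,150,60),(7,255,255),(225,190,245,225),.03),("bar",(3,90,60),(18,255,255),(220,178,250,235),.008),("white",(0,0,150),(179,60,255),(285,165,375,228),.06),("sock",(22,120,100),(35,255,255),(300,168,325,190),.09),("red",(0,150,60),(7,255,255),(285,185,375,218),.105),("probe",(5,170,90),(18,255,255),(410,195,445,225),.112),("stand",(0,0,0),(179,255,60),(405,190,445,225),.04)]:
    for c in blobs(p,lo,hi,roi,6)[:3]:
        r=cv2.minAreaRect(c);b=toplane(m,T,cv2.boxPoints(r),z)
        print(n,cv2.contourArea(c),np.round(r[0],1),b.mean(0).round(4),np.round(b[:,:2],3).tolist())
cv2.imwrite('pics/crop1.png',cv2.resize(p[160:250,220:450],None,fx=3.4,fy=3.4,interpolation=cv2.INTER_CUBIC))
E
```

```text
grip 66.0 [234.3 206.2] [0.5331 0.3137 0.03  ] [[0.552, 0.33], [0.557, 0.309], [0.514, 0.298], [0.509, 0.318]]
bar 1624.0 [234.5 206. ] [0.5372 0.3169 0.008 ] [[0.634, 0.368], [0.633, 0.268], [0.441, 0.266], [0.442, 0.365]]
white 3118.0 [330.4 195.6] [ 0.5614 -0.0079  0.06  ] [[0.497, 0.124], [0.648, 0.112], [0.626, -0.142], [0.475, -0.126]]
sock 73.0 [310. 178.] [0.615  0.0586 0.09  ] [[0.632, 0.071], [0.631, 0.045], [0.598, 0.046], [0.599, 0.072]]
red 61.5 [354. 201.] [ 0.5363 -0.0809  0.105 ] [[0.556, -0.072], [0.555, -0.091], [0.517, -0.09], [0.517, -0.071]]
red 15.5 [303. 198.] [0.5477 0.0815 0.105 ] [[0.528, 0.085], [0.567, 0.085], [0.567, 0.078], [0.528, 0.078]]
probe 53.5 [430.  206.5] [ 0.5149 -0.3235  0.112 ] [[0.526, -0.308], [0.526, -0.34], [0.503, -0.339], [0.504, -0.307]]
stand 281.0 [425.  209.4] [ 0.5142 -0.3248  0.04  ] [[0.538, -0.282], [0.555, -0.354], [0.49, -0.367], [0.474, -0.296]]
```

View pics/crop1.png

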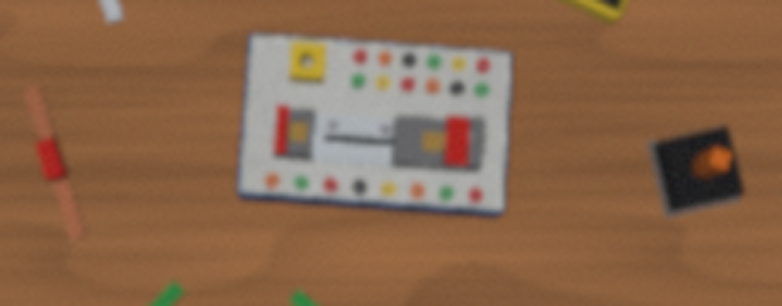

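The crop shows the link's copper bar running from (32,88) to (78,238), with the trainer yawed slightly. I'll move over the trainer for a closer look.

```bash
python3 -m handwheel '[[[51,-44.6,-2.5],[0,0,0],1],[[51,-44.6,-2.5],[0,0,0],1],[[51,-44.6,-2.5],[0,0,0],1],[[51,-44.6,-2.5],[0,0,0],1],[[51,-44.6,-2.5],[0,0,0],1],[[51,-44.6,-2.5],[0,0,0],1],[[51,-44.6,-2.5],[0,0,0],1],[[51,-44.6,-2.5],[0,0,0],1]]'
```

```text
time_s: 0.9
tcp_pos: [0.4039, -0.2401, 0.2708]
eef_rot: [[0.944, 0.33, -0.0], [0.33, -0.944, 0.0], [0.0, -0.0, -1.0]]
ft_force: [-0.1, -0.3, 0.4]
grip_width: 1.002
gripper_force: 0.0
```

```bash
python3 -m handwheel '[[[20.7,-18.2,-1],[0,0,0],1],[[20.7,-18.2,-1],[0,0,0],1],[[20.7,-18.2,-1],[0,0,0],1],[[20.7,-18.2,-1],[0,0,0],1],[[20.7,-18.2,-1],[0,0,0],1],[[20.7,-18.2,-1],[0,0,0],1],[[20.7,-18.2,-1],[0,0,0],1],[[20.7,-18.2,-1],[0,0,0],1]]'; python3 -c "
from h import *
snap('w1')"
```

```text
time_s: 1.7
tcp_pos: [0.5385, -0.0016, 0.2804]
eef_rot: [[0.943, 0.332, -0.001], [0.332, -0.943, -0.0], [-0.001, -0.0, -1.0]]
ft_force: [-0.8, -1.0, 0.6]
grip_width: 1.002
gripper_force: 0.0
```

View pics/w1.png

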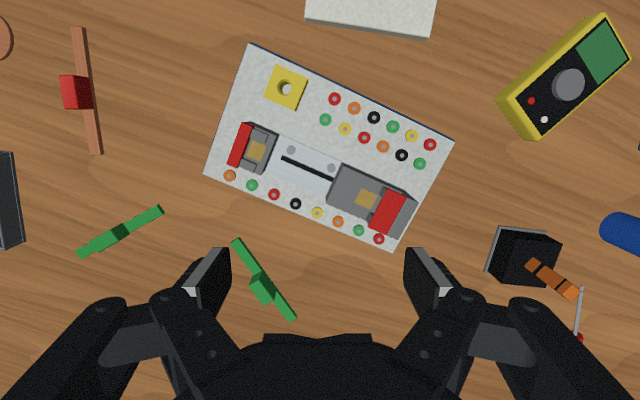

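The picture shows the trainer clearly: panel corners at about (250,42), (455,140), (394,253) and (203,174), lip at (240,145), keeper at (388,212), socket hole at (286,88) and link at (88,92).

```bash
python3 - <<'E'
from h import *
f=np.load('w1.npz');p,T,d=f['p'],f['T'],f['d'];m=imaging.camera_model('wrist')
def rep(n,lo,hi,roi,z,k=1,am=15):
    for c in blobs(p,lo,hi,roi,am)[:k]:
        r=cv2.minAreaRect(c);b=toplane(m,T,cv2.boxPoints(r),z)
        e=b[1]-b[0];e2=b[2]-b[1]
        print(n,cv2.contourArea(c),b.mean(0).round(4),"sides",np.linalg.norm(e).round(4),np.arctan2(e[1],e[0]).round(3),np.linalg.norm(e2).round(4),np.arctan2(e2[1],e2[0]).round(3),b[:,:2].round(4).tolist())
rep("panel",(0,0,140),(179,50,255),(195,35,460,262),.06)
rep("lip",(0,150,60),(7,255,255),(222,115,262,172),.102)
rep("keeper",(0,150,60),(7,255,255),(350,180,425,238),.112)
rep("sock",(22,120,80),(35,255,255),(255,55,315,115),.09)
rep("link grip",(0,150,60),(7,255,255),(50,65,100,115),.036)
rep("bar",(4,90,60),(14,200,255),(65,20,108,160),.008,3)
print("hole",toplane(m,T,[(286,88)],.09))
for uv in[(250,147),(365,198),(388,212),(286,75),(240,145),(74,92),(300,165)]: print(uv,d[uv[1],uv[0]],(T[:3,:3]@(ray(m,[uv])[0]*d[uv[1],uv[0]])+T[:3,3]).round(4))
E
python3 - <<'E'
import cv2
p=cv2.imread('pics/w1.png')
cv2.imwrite('pics/w1c.png',cv2.resize(p[10:260,50:460],None,fx=1.95,fy=1.95,interpolation=cv2.INTER_CUBIC))
E
```

```text
panel 28887.0 [ 0.5644 -0.0075  0.06  ] sides 0.1539 -0.166 0.2525 -1.624 [[0.4992, 0.1387], [0.6511, 0.1132], [0.6377, -0.1389], [0.4695, -0.143]]
lip 511.5 [0.5526 0.0833 0.102 ] sides 0.0465 -0.078 0.0127 -1.58 [[0.5295, 0.0916], [0.5759, 0.088], [0.5758, 0.0753], [0.5293, 0.0784]]
keeper 840.5 [ 0.5387 -0.0799  0.112 ] sides 0.0462 -0.086 0.0221 -1.716 [[0.5174, -0.0668], [0.5634, -0.0708], [0.5602, -0.0927], [0.5135, -0.0895]]
sock 1178.5 [0.6202 0.0584 0.09  ] sides 0.0339 -0.122 0.0353 -1.621 [[0.6043, 0.0783], [0.638, 0.0742], [0.6363, 0.0389], [0.6022, 0.0421]]
link grip 943.5 [0.5375 0.304  0.036 ] sides 0.0433 -1.268 0.0384 -2.989 [[0.5501, 0.3273], [0.5631, 0.286], [0.5251, 0.2802], [0.5115, 0.3225]]
bar 1580.0 [0.5354 0.3135 0.008 ] sides 0.0551 -1.28 0.1647 -2.977 [[0.6097, 0.3521], [0.6255, 0.2993], [0.4631, 0.2724], [0.4435, 0.3304]]
hole [[0.61964039 0.05728186 0.09      ]]
(250, 147) 0.30499494 [0.5519 0.0749 0.0905]
(365, 198) 0.31897163 [ 0.5406 -0.0584  0.092 ]
(388, 212) 0.3019667 [ 0.539  -0.0812  0.1124]
(286, 75) 0.28511536 [0.6311 0.0609 0.0907]
(240, 145) 0.2921932 [0.5527 0.0827 0.1028]
(74, 92) 0.33956152 [0.5364 0.306  0.0362]
(300, 165) 0.33621237 [0.5465 0.0196 0.0648]
```

View pics/w1c.png

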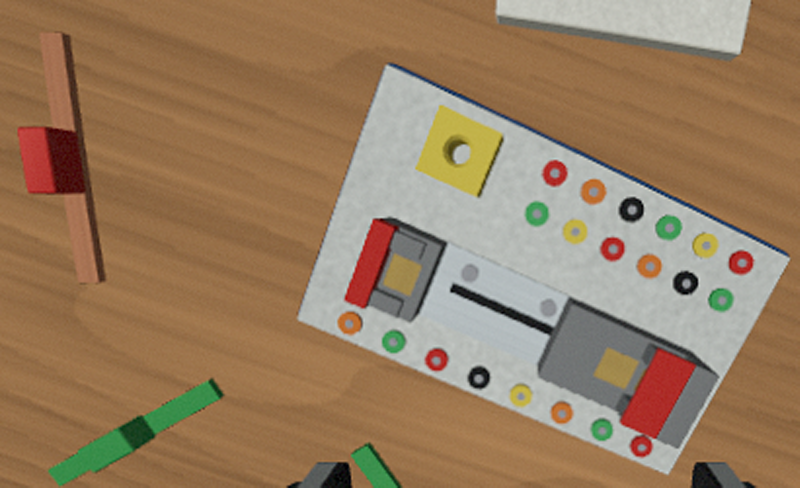

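The crop confirms the trainer's +y runs keeper to lip. The carrier middle works out at (0.5454, -0.0012) with yaw -0.085. The bar ends are at crop (54,34) and (92,282). Next I'll hover over the link.

```bash
python3 -m handwheel '[[[10.1,-29.6,9],[0,0,0],1],[[10.1,-29.6,9],[0,0,0],1],[[10.1,-29.6,9],[0,0,0],1],[[10.1,-29.6,9],[0,0,0],1],[[10.1,-29.6,9],[0,0,0],1],[[10.1,-29.6,9],[0,0,0],1],[[10.1,-29.6,9],[0,0,0],1],[[10.1,-29.6,9],[0,0,0],1]]'; python3 -c "
from h import *
p,d,T,m=snap('w2')
for n,lo,hi,z in(('grip',(0,150,100),(7,255,255),.036),('gripall',(0,150,40),(7,255,255),.036),('bar',(4,90,60),(12,200,255),.008)):
  for c in blobs(p,lo,hi,(150,20,490,300),300)[:2]:
    r=cv2.minAreaRect(c);b=toplane(m,T,cv2.boxPoints(r),z);e=b[1]-b[0];e2=b[2]-b[1]
    print(n,cv2.contourArea(c),r[0],b.mean(0).round(4),np.linalg.norm(e).round(4),np.arctan2(e[1],e[0]).round(3),np.linalg.norm(e2).round(4),np.arctan2(e2[1],e2[0]).round(3))
"
```

```text
time_s: 2.55
tcp_pos: [0.5353, 0.3117, 0.1891]
eef_rot: [[0.943, 0.332, -0.003], [0.332, -0.943, -0.001], [-0.003, -0.0, -1.0]]
ft_force: [-0.3, -0.3, 1.0]
grip_width: 1.001
gripper_force: 0.0
grip 810.5 (313.0, 188.0) [0.5371 0.3142 0.036 ] 0.0186 -1.232 0.0432 -2.797
gripall 821.5 (313.0, 188.0) [0.5371 0.3142 0.036 ] 0.0186 -1.232 0.0432 -2.797
bar 3918.5 (184.5, 108.5) [0.5641 0.4586 0.008 ] 0.0674 -1.25 0.0656 -2.887
bar 1443.5 (312.0, 179.0) [0.5342 0.3147 0.008 ] 0.0195 -1.232 0.1587 -2.798
```

View pics/w2.png

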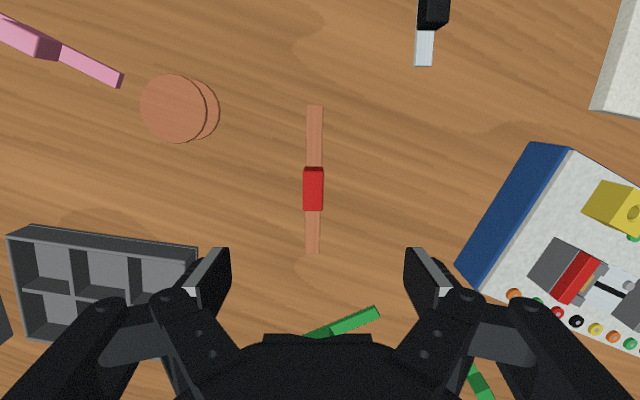

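The wrist view shows the link centred at about (313,188) and aligned with the tool, with nothing between the fingers. I'll descend and grip.

```bash
python3 -m handwheel '[[[0.1,-0.3,5],[0,0,0],1],[[0.1,-0.3,10],[0,0,0],1],[[0.1,-0.3,14],[0,0,0],1],[[0.1,-0.3,15.6],[0,0,0],1],[[0.1,-0.3,15.6],[0,0,0],0.6],[[0.1,-0.3,15.6],[0,0,0],0],[[0.1,-0.3,15.6],[0,0,0],0],[[0.1,-0.3,15.6],[0,0,0],0]]' 60; python3 -m handwheel '[[[0,0,0],[0,0,0],0],[[0,0,0],[0,0,0],0]]'
```

```text
time_s: 3.4
tcp_pos: [0.5382, 0.3147, 0.038]
eef_rot: [[0.944, 0.33, 0.004], [0.33, -0.944, 0.002], [0.005, -0.0, -1.0]]
ft_force: [0.6, 0.2, -0.3]
grip_width: 0.328
gripper_force: 0.0
time_s: 3.6
tcp_pos: [0.5379, 0.3149, 0.0378]
eef_rot: [[0.944, 0.331, 0.004], [0.331, -0.944, 0.002], [0.004, -0.0, -1.0]]
ft_force: [-0.3, -0.1, 7.0]
grip_width: 0.219
gripper_force: 60.0
```

```bash
python3 -m handwheel '[[[0,0,-5],[0,0,0],0],[[0,0,-10],[0,0,-0.15],0],[[-1.5,4.7,-12],[0,0,-0.3],0],[[-3,9.4,-14],[0,0,-0.45],0],[[-4.5,14,-16],[0,0,-0.6],0],[[-6,18.7,-18],[0,0,-0.75],0],[[-7.5,23.4,-18],[0,0,-0.9],0],[[-9.1,28.1,-18],[0,0,-1.05],0]]'; python3 -m handwheel '[[[0,0,0],[0,0,-0.098],0],[[0,0,0],[0,0,-0.098],0],[[0,0,0],[0,0,-0.098],0],[[0,0,0],[0,0,-0.098],0]]'; python3 -c "
from h import *
s=arm.state();print(s['eef_rot'],s['ft_torque'])
p,d,T,m=snap('w3')"
```

```text
time_s: 4.4
tcp_pos: [0.5432, 0.0424, 0.2158]
eef_rot: [[0.222, 0.975, 0.003], [0.975, -0.222, -0.0], [0.0, 0.003, -1.0]]
ft_force: [1.3, 0.5, -3.0]
grip_width: 0.223
gripper_force: 59.6
time_s: 4.8
tcp_pos: [0.5429, 0.0449, 0.214]
eef_rot: [[0.132, 0.991, -0.001], [0.991, -0.132, 0.0], [0.0, -0.001, -1.0]]
ft_force: [0.0, -0.1, -1.5]
grip_width: 0.224
gripper_force: 59.6
[[ 1.31816624e-01  9.91273943e-01 -5.89263277e-04]
 [ 9.91274118e-01 -1.31816580e-01  1.12843163e-04]
 [ 3.41838167e-05 -5.98996039e-04 -9.99999820e-01]] [-0.00836809  0.01569458  0.02084807]
```

View pics/w3.png

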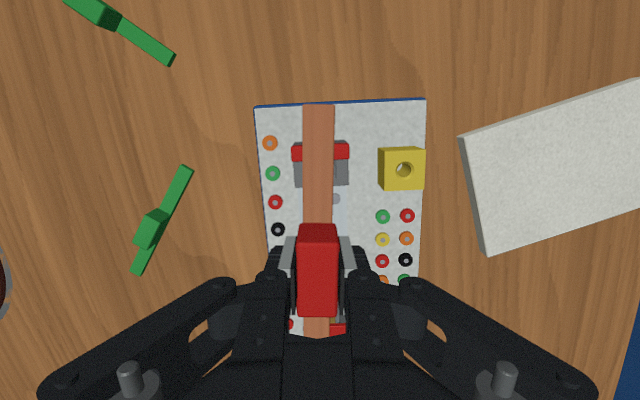

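The picture shows the link in the grip, with its bar along the tool and heel end at about (318,104). The lip is at (320,150) and the socket hole at (403,169). I'll measure the bar in the tool frame and re-measure the carrier and socket.

Run:
```python
from h import *
f=np.load('w3.npz');p,T=f['p'],f['T'];m=imaging.camera_model('wrist');Tt=m['T_tool_cam']
h=cv2.cvtColor(p,cv2.COLOR_BGR2HSV)
for v in(115,130,165,200,215): print(v,[ (u,h[v,u].tolist()) for u in (300,306,318,332,338)] if v==115 else '')
k=cv2.inRange(h,np.array([3,80,60]),np.array([14,205,255]));k[:,:295]=0;k[:,345:]=0;k[222:]=0;k[:98]=0
L=[];R=[]
for v in range(115,216,4):
    x=np.flatnonzero(k[v]);L.append((x.min(),v));R.append((x.max()+1,v))
rows=np.flatnonzero((k[:,308:328]>0).mean(1)>.5);print('heel row',rows.min())
hp=toplane(m,Tt,[(318.5,rows.min())],.030);print('heel tool',hp)
for E in(L,R):
    q=toplane(m,Tt,E,.030);c=np.polyfit(q[:,0],q[:,1],1);print('edge slope',c[0].round(4),'y at x=0',c[1].round(4))
for n,lo,hi,roi,z in(('sock',(22,120,80),(35,255,255),(365,130,440,205),.09),):
    c=blobs(p,lo,hi,roi,50)[0];b=toplane(m,T,cv2.boxPoints(cv2.minAreaRect(c)),z);e=b[1]-b[0];print(n,b.mean(0).round(4),np.arctan2(e[1],e[0]),b.round(4)[:,:2].tolist())
print('hole',toplane(m,T,[(403,169)],.09))
g=cv2.inRange(h,np.array([0,150,60]),np.array([7,255,255]));g[:,:285]=0;g[:,355:]=0;g[170:]=0;g[:135]=0
for a,b in((292,302),(337,349)):
    for u in(a,b):
        r=np.flatnonzero(g[:,u]); 
        if len(r): print('lip col',u,r.min(),r.max(),toplane(m,T,[(u,r.min()),(u,r.max()+1)],.102).round(4)[:,:2].tolist())
x=np.flatnonzero(g[148:155].any(0));print('lip cols',x.min(),x.max(),toplane(m,T,[(x.min(),150),(x.max()+1,150)],.102).round(4).tolist())
```

```text
115 [(300, [70, 8, 187]), (306, [11, 131, 162]), (318, [10, 129, 162]), (332, [11, 131, 160]), (338, [45, 6, 176])]
130 
165 
200 
215 
heel row 101
heel tool [[0.07532565 0.00230973 0.03      ]]
edge slope 0.0094 y at x=0 -0.006
edge slope 0.0099 y at x=0 0.0097
sock [0.6178 0.0607 0.09  ] -0.12673959237218496 [[0.5996, 0.0818], [0.6381, 0.0769], [0.6369, 0.0394], [0.5968, 0.0446]]
hole [[0.61898937 0.06002457 0.09      ]]
lip col 292 146 160 [[0.5311, 0.092], [0.5293, 0.0805]]
lip col 302 147 160 [[0.5387, 0.0902], [0.5371, 0.0794]]
lip col 337 144 158 [[0.5659, 0.089], [0.5646, 0.0774]]
lip cols 291 348 [[0.5298, 0.0891, 0.102], [0.5746, 0.0832, 0.102]]
```

```bash
python3 -m handwheel '[[[-1.5,0.3,0],[0.003,0.1,-0.028],0],[[-3,0.6,1],[0.0056,0.2,-0.056],0],[[-3,0.6,3],[0.0056,0.2,-0.056],0],[[-3,0.6,5],[0.0056,0.2,-0.056],0],[[-3,0.6,5],[0.0056,0.2,-0.056],0],[[-3,0.6,5],[0.0056,0.2,-0.056],0],[[-3,0.6,5],[0.0056,0.2,-0.056],0]]'; python3 -c "
from h import *
s=arm.state();print(s['ft_torque'],s['eef_rot'].round(4) if hasattr(s['eef_rot'],'round') else s['eef_rot'])
p,d,T,m=snap('w4')"
```

```text
time_s: 5.55
tcp_pos: [0.546, 0.0139, 0.1657]
eef_rot: [[0.073, 0.997, 0.017], [0.977, -0.075, 0.198], [0.198, 0.002, -0.98]]
ft_force: [0.5, 0.4, -1.8]
grip_width: 0.221
gripper_force: 59.5
[-0.15733772  0.02959777  0.01756368] [[ 0.0733  0.9972  0.0171]
 [ 0.9774 -0.0752  0.1977]
 [ 0.1984  0.0022 -0.9801]]
```

View pics/w4.png

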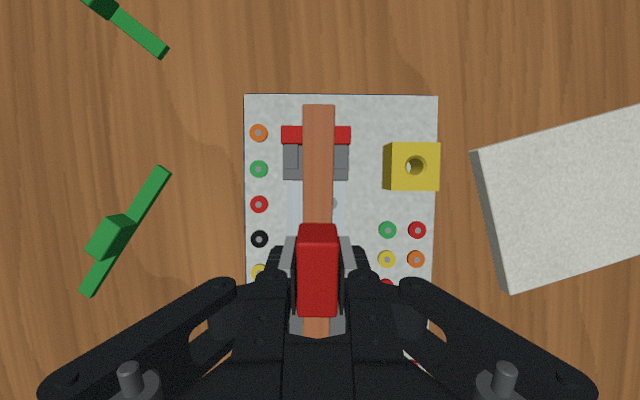

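The view shows the bar tilted over the carrier. The lip spans columns 281 to 350 at row 135, with the bar near its middle. I'll check the lateral alignment.

Run:
```python
from h import *
f=np.load('w4.npz');p,T=f['p'],f['T'];m=imaging.camera_model('wrist');Tt=m['T_tool_cam']
h=cv2.cvtColor(p,cv2.COLOR_BGR2HSV)
k=cv2.inRange(h,np.array([3,80,60]),np.array([14,205,255]));k[:,:295]=0;k[:,345:]=0
Q=[]
for v in list(range(112,122,2))+list(range(150,216,4)):
    x=np.flatnonzero(k[v]);Q.append(((x.min()+x.max()+1)/2,v))
q=toplane(m,Tt,Q,.030);W=(T@np.linalg.inv(Tt)@np.c_[q,np.ones(len(q))].T).T[:,:3]
g=cv2.inRange(h,np.array([0,150,60]),np.array([7,255,255]));g[:,:270]=0;g[:,360:]=0;g[150:]=0;g[:118]=0
rr=[]
for v in range(131,139):
    x=np.flatnonzero(g[v]);rr.append(((x.min()+x.max()+1)/2,v))
l=toplane(m,T,rr,.102)
r1=np.flatnonzero(g[:,290]).max()+1;r2=np.flatnonzero(g[:,343]).max()+1
i=toplane(m,T,[(290,r1),(343,r2)],.102);print('inner edge',r1,r2,i.round(4).tolist(),'yaw',np.arctan2(*(i[1]-i[0])[1::-1]))
c=np.polyfit(W[:,1],W[:,0],1);print('bar dx/dy',c[0],'lip centre',l.mean(0).round(4),'bar x there',np.polyval(c,l.mean(0)[1]).round(4),'bar x at y=-.075',np.polyval(c,-.075).round(4))
rows=np.flatnonzero((k[:,310:328]>0).mean(1)>.5);print('heel',toplane(m,Tt,[(318,rows[rows>90].min())],.03))
# grey decks cheek
print(toplane(m,T,[(403+12,166)],.09))
```

```text
inner edge 144 144 [[0.5349, 0.0792, 0.102], [0.5693, 0.0766, 0.102]] yaw -0.07469733741789107
bar dx/dy 0.08629172172868256 lip centre [0.5522 0.0841 0.102 ] bar x there 0.5537 bar x at y=-.075 0.54
heel [[0.07905759 0.0019749  0.03      ]]
[[0.61978749 0.05898981 0.09      ]]
```

```bash
python3 -m handwheel '[[[-0.13,-0.12,0.64],[0,0,0],0],[[-0.26,-0.12,1.27],[0,0,0],0],[[-0.39,-0.12,1.91],[0,0,0],0],[[-0.39,-0.12,1.91],[0,0,0],0],[[-0.39,-0.12,1.91],[0,0,0],0],[[-0.39,-0.12,1.91],[0,0,0],0]]'
```

```text
time_s: 6.2
tcp_pos: [0.544, 0.0135, 0.1448]
eef_rot: [[0.075, 0.997, 0.015], [0.977, -0.076, 0.198], [0.199, -0.0, -0.98]]
ft_force: [0.6, -0.3, -2.3]
grip_width: 0.22
gripper_force: 59.5
```

```bash
python3 -m handwheel '[[[-0.4,0,-0.18],[0,0,0],0],[[-0.76,-0.01,-0.26],[0,0,0],0],[[-0.76,-0.01,-0.26],[0,0,0],0],[[-0.76,-0.01,-0.26],[0,0,0],0]]'; python3 -m handwheel '[[[-0.2,0,-0.04],[0,0,0],0],[[-0.39,0,-0.08],[0,0,0],0],[[-0.39,0,-0.08],[0,0,0],0],[[-0.39,0,-0.08],[0,0,0],0]]'
```

```text
time_s: 6.6
tcp_pos: [0.5432, 0.0054, 0.1459]
eef_rot: [[0.075, 0.997, 0.015], [0.977, -0.076, 0.198], [0.199, 0.0, -0.98]]
ft_force: [-0.5, -0.5, -2.9]
grip_width: 0.223
gripper_force: 59.5
time_s: 7.0
tcp_pos: [0.5429, 0.0019, 0.1459]
eef_rot: [[0.075, 0.997, 0.015], [0.977, -0.076, 0.199], [0.199, -0.0, -0.98]]
ft_force: [0.6, 2.6, -1.2]
grip_width: 0.219
gripper_force: 59.6
```

```bash
python3 -m handwheel '[[[-0.1,0,-0.02],[0,0,0],0],[[-0.2,0,-0.04],[0,0,0],0],[[-0.2,0,-0.04],[0,0,0],0],[[-0.2,0,-0.04],[0,0,0],0]]'; python3 -m handwheel '[[[-0.1,0,-0.02],[0,0,0],0],[[-0.2,0,-0.04],[0,0,0],0],[[-0.2,0,-0.04],[0,0,0],0],[[-0.2,0,-0.04],[0,0,0],0]]'
```

```text
time_s: 7.4
tcp_pos: [0.5428, -0.0002, 0.1459]
eef_rot: [[0.075, 0.997, 0.015], [0.977, -0.076, 0.199], [0.199, 0.0, -0.98]]
ft_force: [-0.8, 3.6, 0.2]
grip_width: 0.22
gripper_force: 59.6
time_s: 7.8
tcp_pos: [0.5426, -0.0023, 0.1459]
eef_rot: [[0.075, 0.997, 0.015], [0.977, -0.076, 0.199], [0.199, -0.0, -0.98]]
ft_force: [-0.2, 4.3, -0.5]
grip_width: 0.222
gripper_force: 59.6
```

```bash
python3 -m handwheel '[[[-0.1,0,-0.02],[0,0,0],0],[[-0.2,0,-0.04],[0,0,0],0],[[-0.2,0,-0.04],[0,0,0],0],[[-0.2,0,-0.04],[0,0,0],0]]'; python3 -m handwheel '[[[-0.05,0,-0.01],[0,0,0],0],[[-0.1,0,-0.02],[0,0,0],0],[[-0.1,0,-0.02],[0,0,0],0]]';python3 -m handwheel '[[[0,0,0],[0,0,0],0]]'
```

```text
time_s: 8.2
tcp_pos: [0.5425, -0.0041, 0.146]
eef_rot: [[0.075, 0.997, 0.015], [0.977, -0.076, 0.199], [0.2, 0.0, -0.98]]
ft_force: [-0.3, 6.0, -0.5]
grip_width: 0.22
gripper_force: 59.7
time_s: 8.5
tcp_pos: [0.5424, -0.005, 0.146]
eef_rot: [[0.075, 0.997, 0.015], [0.977, -0.076, 0.2], [0.2, -0.0, -0.98]]
ft_force: [-1.2, 7.2, -0.3]
grip_width: 0.215
gripper_force: 59.7
time_s: 8.6
tcp_pos: [0.5424, -0.0049, 0.1459]
eef_rot: [[0.074, 0.997, 0.015], [0.977, -0.076, 0.199], [0.2, -0.0, -0.98]]
ft_force: [-0.7, 5.3, -0.0]
grip_width: 0.218
gripper_force: 59.7
```

```bash
python3 -m handwheel '[[[0.11,0,0.44],[0,-0.05,0],0],[[0.23,0,0.89],[0,-0.1,0],0],[[0.23,0,0.89],[0,-0.1,0],0],[[0.23,0,0.89],[0,-0.1,0],0]]'; python3 -m handwheel '[[[0,0,0],[0,0,0],0]]'
```

```text
time_s: 9.0
tcp_pos: [0.5427, -0.0005, 0.1377]
eef_rot: [[0.075, 0.997, 0.008], [0.992, -0.075, 0.101], [0.101, 0.0, -0.995]]
ft_force: [0.3, 6.1, 0.3]
grip_width: 0.219
gripper_force: 59.9
time_s: 9.1
tcp_pos: [0.5428, -0.0008, 0.1377]
eef_rot: [[0.075, 0.997, 0.008], [0.992, -0.076, 0.101], [0.101, 0.0, -0.995]]
ft_force: [0.1, 7.1, 0.2]
grip_width: 0.221
gripper_force: 59.9
```

```bash
python3 -m handwheel '[[[0.07,0,0.22],[0,-0.025,0],0],[[0.14,0,0.45],[0,-0.05,0],0],[[0.14,0,0.45],[0,-0.05,0],0]]'; python3 -m handwheel '[[[0.05,0,0.22],[0,-0.025,0],0],[[0.11,0,0.45],[0,-0.05,0],0],[[0.11,0,0.45],[0,-0.05,0],0],[[0.11,0,0.45],[0,-0.05,0],0]]'; python3 -c "
from h import *
p,d,T,m=snap('w5');print(arm.state()['ft_force'],arm.state()['ft_torque'])"
```

```text
time_s: 9.4
tcp_pos: [0.5429, 0.0013, 0.1334]
eef_rot: [[0.075, 0.997, 0.004], [0.996, -0.075, 0.051], [0.051, 0.0, -0.999]]
ft_force: [-1.6, 6.6, 1.6]
grip_width: 0.22
gripper_force: 60.0
time_s: 9.8
tcp_pos: [0.5431, 0.0025, 0.1291]
eef_rot: [[0.076, 0.997, 0.0], [0.997, -0.076, 0.001], [0.001, 0.0, -1.0]]
ft_force: [-0.6, 6.5, 0.7]
grip_width: 0.22
gripper_force: 60.1
[-0.77022932  6.30762706  0.33165912] [ 0.99657915  0.17924567 -0.11784632]
```

View pics/w5.png

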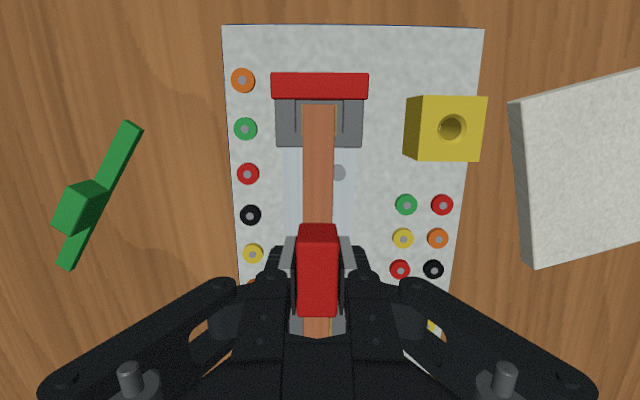

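The bar is level, with its heel end at (318,103) behind the lip and between the cheeks. I'll lower it onto the deck and ease it towards the lip.

```bash
python3 -m handwheel '[[[0,0,0.06],[0,0,0],0],[[0,0,0.12],[0,0,0],0],[[0.08,0,0.12],[0,0,0],0],[[0.15,0,0.12],[0,0,0],0],[[0.15,0,0.12],[0,0,0],0]]'; python3 -m handwheel '[[[0,0,0],[0,0,0],0]]'
```

```text
time_s: 10.35
tcp_pos: [0.5435, 0.0036, 0.1282]
eef_rot: [[0.076, 0.997, 0.001], [0.997, -0.076, 0.001], [0.001, 0.001, -1.0]]
ft_force: [-0.4, 6.5, 1.5]
grip_width: 0.218
gripper_force: 60.2
time_s: 10.45
tcp_pos: [0.5435, 0.0036, 0.1282]
eef_rot: [[0.076, 0.997, 0.001], [0.997, -0.076, 0.001], [0.001, 0.001, -1.0]]
ft_force: [-0.4, 6.9, 1.4]
grip_width: 0.22
gripper_force: 60.2
```

```bash
python3 -m handwheel '[[[0,0,0.05],[0,0,0],0],[[0,0,0.05],[0,0,0],0],[[0,0,0.05],[0,0,0],0]]';python3 -m handwheel '[[[0,0,0.05],[0,0,0],0],[[0,0,0.05],[0,0,0],0]]'
```

```text
time_s: 10.75
tcp_pos: [0.5436, 0.0035, 0.128]
eef_rot: [[0.076, 0.997, 0.001], [0.997, -0.076, 0.001], [0.001, 0.001, -1.0]]
ft_force: [-0.5, 5.6, 2.6]
grip_width: 0.222
gripper_force: 60.3
time_s: 10.95
tcp_pos: [0.5436, 0.0035, 0.1278]
eef_rot: [[0.076, 0.997, 0.001], [0.997, -0.076, 0.001], [0.001, 0.001, -1.0]]
ft_force: [-2.9, 5.5, 4.4]
grip_width: 0.221
gripper_force: 60.5
```

```bash
python3 -m handwheel '[[[0,0,0],[0,0,0],0.3],[[0,0,0],[0,0,0],0.4],[[0,0,0],[0,0,0],0.5],[[0,0,0],[0,0,0],0.5],[[0,0,0],[0,0,0],0.5]]';python3 -m handwheel '[[[0,0,-2],[0,0,0],0.5],[[0,0,-6],[0,0,0],0.5],[[0,0,-11],[0,0,0],0.5],[[0,0,-15],[0,0,0],0.5],[[0,0,-15],[0,0,0],0.5],[[0,0,-15],[0,0,0],0.5]]'; python3 -c "
from h import *
p,d,T,m=snap('w6')"
```

```text
time_s: 11.45
tcp_pos: [0.5431, 0.0029, 0.1265]
eef_rot: [[0.076, 0.997, 0.0], [0.997, -0.076, -0.0], [-0.0, 0.0, -1.0]]
ft_force: [-0.3, 0.2, -0.3]
grip_width: 0.501
gripper_force: 0.0
time_s: 12.05
tcp_pos: [0.5436, 0.003, 0.278]
eef_rot: [[0.076, 0.997, 0.003], [0.997, -0.076, -0.001], [-0.0, 0.003, -1.0]]
ft_force: [0.4, 0.1, -0.5]
grip_width: 0.501
gripper_force: 0.0
```

View pics/w6.png

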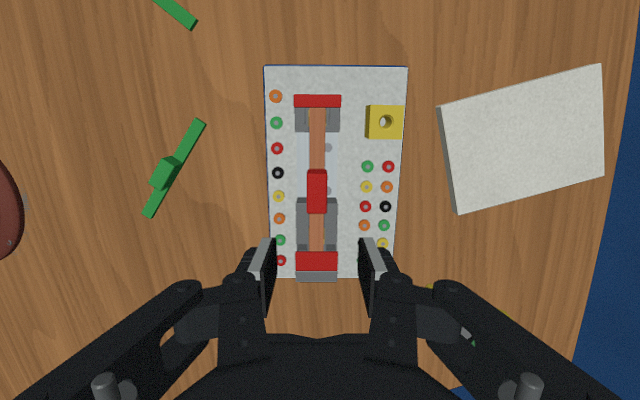

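The link lies flat, its toe end under the keeper at (317,255) and its heel end against the lip at (317,105), and it has been let go. Now I'll measure the socket and go over the probe.

```bash
python3 -m handwheel '[[[-32.8,-0.5,1.8],[0,0,-0.1],0.5],[[-32.8,-0.5,1.8],[0,0,-0.2],0.5],[[-32.8,-0.5,1.8],[0,0,-0.3],0.5],[[-32.8,-0.5,1.8],[0,0,-0.3],0.5],[[-32.8,-0.5,1.8],[0,0,-0.3],0.5],[[-32.8,-0.5,1.8],[0,0,-0.3],0.5],[[-32.8,-0.5,1.8],[0,0,-0.3],0.5],[[-32.8,-0.5,1.8],[0,0,-0.3],0.5]]'; python3 -m handwheel '[[[0,0,0],[0,0,0],0.5],[[0,0,0],[0,0,0],0.5]]'
python3 - <<'E'
from h import *
m=imaging.camera_model('wrist')
f=np.load('w6.npz');q,T0=f['p'],f['T']
hs=cv2.cvtColor(q,cv2.COLOR_BGR2HSV)
y=cv2.inRange(hs,np.array([22,120,60]),np.array([35,255,255]))[100:145,360:410]
cs,hi=cv2.findContours(y,cv2.RETR_CCOMP,cv2.CHAIN_APPROX_NONE)
for c,hh in zip(cs,hi[0]):
    if cv2.contourArea(c)>8:
        (r,e)=cv2.minEnclosingCircle(c);ctr=np.array(r)+[360,100]
        print('sock contour hole' if hh[3]>=0 else 'outer',cv2.contourArea(c),ctr,toplane(m,T0,[ctr],.09).round(4))
p,d,T,m=snap('w7')
for c in blobs(p,(5,150,60),(18,255,255),(230,100,400,330),60)[:4]:
    hsv=cv2.cvtColor(p,cv2.COLOR_BGR2HSV)
    r=cv2.minAreaRect(c);b=toplane(m,T,cv2.boxPoints(r),.112)
    print('orange',cv2.contourArea(c),r,b.mean(0).round(4))
D=d.copy();D[~(np.isfinite(D)&(D>0))]=9
v,u=np.mgrid[0:400:1,0:640:1];uv=np.c_[u.ravel(),v.ravel()]
P=(ray(m,uv)*d.ravel()[:,None])@T[:3,:3].T+T[:3,3]
near=(np.hypot(P[:,0]-.514,P[:,1]+.324)<.06)&(d.ravel()>0)
top=near&(P[:,2]>.105)&(P[:,2]<.118)
pts=P[top];print('top pts',top.sum(),pts.mean(0).round(4),uv[top].mean(0))
r=cv2.minAreaRect((pts[:,:2]*1000).astype(np.float32));print(r)
st=near&(abs(P[:,2]-.04)<.004);print('stand',st.sum(),cv2.minAreaRect((P[st][:,:2]*1000).astype(np.float32)))
E
```

```text
time_s: 12.9
tcp_pos: [0.5111, -0.3262, 0.2548]
eef_rot: [[-0.217, 0.976, -0.005], [0.976, 0.217, 0.003], [0.004, -0.004, -1.0]]
ft_force: [0.4, -0.6, -0.9]
grip_width: 0.493
gripper_force: 0.0
time_s: 13.1
tcp_pos: [0.5128, -0.3222, 0.2571]
eef_rot: [[-0.223, 0.975, -0.002], [0.975, 0.223, 0.002], [0.002, -0.001, -1.0]]
ft_force: [1.4, -0.1, -0.9]
grip_width: 0.502
gripper_force: 0.0
outer 1181.5 [384. 121.] [[0.6181 0.0598 0.09  ]]
sock contour hole 60.0 [382.5 121.5] [[0.6165 0.0594 0.09  ]]
orange 633.5 ((320.7000427246094, 191.60000610351562), (25.93838882446289, 31.752164840698242), 26.56505012512207) [ 0.517  -0.3218  0.112 ]
top pts 382 [ 0.5177 -0.3273  0.112 ] [320.08638743 197.54188482]
((517.8792114257812, -328.2005920410156), (17.902616500854492, 18.119096755981445), 74.203857421875)
stand 2815 ((518.5892333984375, -328.28729248046875), (68.30937194824219, 70.5664291381836), 11.633153915405273)
```

```bash
python3 -m handwheel '[[[-0.3,0.2,3],[0,0,0.14],0.5],[[-0.7,0.37,6],[0,0,0.28],0.5],[[-0.7,0.37,9],[0,0,0.42],0.5],[[-0.7,0.37,11],[0,0,0.5],0.5],[[-0.7,0.37,11],[0,0,0.5],0.5],[[-0.7,0.37,11],[0,0,0.5],0.5],[[-0.7,0.37,11],[0,0,0.5],0.5]]'
python3 - <<'E'
from h import *
s=arm.state();p,d,T,m=snap('w8')
v,u=np.mgrid[0:400,0:640];uv=np.c_[u.ravel(),v.ravel()]
P=(ray(m,uv)*d.ravel()[:,None])@T[:3,:3].T+T[:3,3]
top=(np.hypot(P[:,0]-.518,P[:,1]+.328)<.03)&(d.ravel()>0)&(P[:,2]>.105)&(P[:,2]<.118)
hsv=cv2.cvtColor(p,cv2.COLOR_BGR2HSV).reshape(-1,3);top&=(hsv[:,1]>130)
r=cv2.minAreaRect((P[top][:,:2]*1000).astype(np.float32));print(top.sum(),r,P[top][:,2].mean())
e=np.r_[np.array(r[0])/1000,.1]-s['tcp_pos'];print(s['tcp_pos'],'yaw',np.arctan2(s['eef_rot'][1][0],s['eef_rot'][0][0]),'tool delta cm',(np.array(s['eef_rot']).T@e*100).round(2))
E
```

```text
time_s: 13.85
tcp_pos: [0.5194, -0.3297, 0.1508]
eef_rot: [[0.271, 0.963, 0.003], [0.963, -0.271, -0.002], [-0.001, 0.003, -1.0]]
ft_force: [-1.0, 0.1, 1.0]
grip_width: 0.499
gripper_force: 0.0
951 ((518.718505859375, -327.96844482421875), (18.363754272460938, 17.306278228759766), 73.10665130615234) 0.11188849488103433
[ 0.51936187 -0.32970884  0.15076011] yaw 1.2966049357310203 tool delta cm [ 0.16 -0.12  5.08]
```

```bash
python3 -m handwheel '[[[0.15,-0.1,1],[0,0,0],0.5],[[0.15,-0.1,3],[0,0,0],0.5],[[0.15,-0.1,4.8],[0,0,0],0.5],[[0.15,-0.1,4.8],[0,0,0],0.5],[[0.15,-0.1,4.8],[0,0,0],0],[[0.15,-0.1,4.8],[0,0,0],0],[[0.15,-0.1,4.8],[0,0,0],0],[[0.15,-0.1,4.8],[0,0,0],0]]' 30; python3 -m handwheel '[[[0,0,0],[0,0,0],0],[[0,0,0],[0,0,0],0]]'
```

```text
time_s: 14.7
tcp_pos: [0.5182, -0.3281, 0.1015]
eef_rot: [[0.273, 0.962, 0.001], [0.962, -0.273, -0.001], [-0.001, 0.002, -1.0]]
ft_force: [-0.5, -1.1, 1.8]
grip_width: 0.207
gripper_force: 35.2
time_s: 14.9
tcp_pos: [0.5182, -0.3282, 0.1016]
eef_rot: [[0.273, 0.962, 0.001], [0.962, -0.273, -0.001], [-0.001, 0.002, -1.0]]
ft_force: [-0.3, 0.2, 3.1]
grip_width: 0.207
gripper_force: 35.2
```

```bash
python3 -m handwheel '[[[0,0,-3],[0,0,0],0],[[0,0,-7],[0,0,0],0],[[2,0,-11],[0,0,0],0],[[6,-0.2,-15],[0,0,0],0],[[11,-0.3,-16.5],[0,0,0],0],[[16,-0.4,-16.5],[0,0,0],0],[[21,-0.5,-16.5],[0,0,0],0],[[26,-0.6,-16.5],[0,0,0],0]]'; python3 -m handwheel '[[[5,-0.15,0],[0,0,0],0],[[9,-0.3,0],[0,0,0],0],[[9,-0.3,0],[0,0,0],0],[[9,-0.3,0],[0,0,0],0],[[9,-0.3,0],[0,0,0],0]]'
python3 - <<'E'
from h import *
s=arm.state();p,d,T,m=snap('w9')
v,u=np.mgrid[0:400,0:640];uv=np.c_[u.ravel(),v.ravel()]
P=(ray(m,uv)*d.ravel()[:,None])@T[:3,:3].T+T[:3,3]
hsv=cv2.cvtColor(p,cv2.COLOR_BGR2HSV).reshape(-1,3)
k=(hsv[:,0]>=22)&(hsv[:,0]<=35)&(hsv[:,1]>110)&(np.hypot(P[:,0]-.6187,P[:,1]-.059)<.035)&(abs(P[:,2]-.09)<.004)
r=cv2.minAreaRect((P[k][:,:2]*1000).astype(np.float32));print(k.sum(),r)
M=(k.reshape(400,640)*255).astype(np.uint8);M=cv2.morphologyEx(M,cv2.MORPH_CLOSE,np.ones((3,3)))
cs,hi=cv2.findContours(M,cv2.RETR_CCOMP,cv2.CHAIN_APPROX_NONE)
for c,hh in zip(cs,hi[0]):
    if cv2.contourArea(c)>15:
        w=toplane(m,T,c[:,0].astype(float),.09)*1000
        print(hh[3]>=0,cv2.contourArea(c),c[:,0].mean(0),cv2.minEnclosingCircle(w[:,:2].astype(np.float32)))
print(s['tcp_pos'],np.array(s['eef_rot']).round(3).tolist())
E
```

```text
time_s: 15.7
tcp_pos: [0.5811, -0.0816, 0.266]
eef_rot: [[0.273, 0.962, 0.001], [0.962, -0.273, -0.0], [0.0, 0.001, -1.0]]
ft_force: [1.9, 0.1, -0.0]
grip_width: 0.202
gripper_force: 34.9
time_s: 16.2
tcp_pos: [0.6023, 0.003, 0.2653]
eef_rot: [[0.274, 0.962, -0.0], [0.962, -0.274, -0.0], [-0.0, -0.0, -1.0]]
ft_force: [0.4, -0.0, -0.9]
grip_width: 0.208
gripper_force: 34.9
1075 ((619.8775634765625, 58.79562759399414), (33.34796905517578, 33.12281036376953), 85.34952545166016)
False 1133.0 [316.95454545 125.12878788] ((619.7798461914062, 58.88636779785156), 22.886850357055664)
True 139.0 [316.71052632 125.02631579] ((620.0090942382812, 59.2327995300293), 6.928117752075195)
[0.6023096  0.00302975 0.26533027] [[0.274, 0.962, -0.0], [0.962, -0.274, -0.0], [-0.0, -0.0, -1.0]]
```

```bash
python3 -m handwheel '[[[3,0.1,0],[0,0,0],0],[[5.87,0.16,0],[0,0,0],0],[[5.87,0.16,2],[0,0,0],0],[[5.87,0.16,5],[0,0,0],0],[[5.87,0.16,7.5],[0,0,0],0],[[5.87,0.16,8],[0,0,0],0],[[5.87,0.16,8],[0,0,0],0],[[5.87,0.16,8],[0,0,0],0]]'; python3 -m handwheel '[[[0,0,0],[0,0,0],0]]'
```

```text
time_s: 17.05
tcp_pos: [0.621, 0.0592, 0.1873]
eef_rot: [[0.274, 0.962, 0.003], [0.962, -0.274, -0.0], [0.001, 0.002, -1.0]]
ft_force: [-0.4, 1.1, -0.4]
grip_width: 0.207
gripper_force: 34.9
time_s: 17.15
tcp_pos: [0.6212, 0.0595, 0.1879]
eef_rot: [[0.273, 0.962, 0.004], [0.962, -0.273, -0.0], [0.001, 0.003, -1.0]]
ft_force: [-0.4, 1.2, -0.4]
grip_width: 0.206
gripper_force: 34.9
```

```bash
python3 -m handwheel '[[[-0.05,-0.12,0],[0,0,0],0],[[-0.05,-0.12,0.5],[0,0,0],0],[[-0.05,-0.12,1],[0,0,0],0],[[-0.05,-0.12,1.5],[0,0,0],0],[[-0.05,-0.12,1.5],[0,0,0],0]]'; python3 -m handwheel '[[[0,0,0.5],[0,0,0],0],[[0,0,1],[0,0,0],0],[[0,0,1.5],[0,0,0],0],[[0,0,1.8],[0,0,0],0],[[0,0,1.8],[0,0,0],0],[[0,0,1.8],[0,0,0],0]]'
```

```text
time_s: 17.65
tcp_pos: [0.618, 0.0599, 0.1689]
eef_rot: [[0.273, 0.962, -0.003], [0.962, -0.273, 0.0], [-0.001, -0.002, -1.0]]
ft_force: [0.2, 0.7, -0.3]
grip_width: 0.206
gripper_force: 34.9
time_s: 18.25
tcp_pos: [0.6188, 0.0598, 0.1526]
eef_rot: [[0.273, 0.962, 0.0], [0.962, -0.273, 0.0], [0.0, -0.0, -1.0]]
ft_force: [0.2, 0.5, 0.4]
grip_width: 0.205
gripper_force: 35.0
```

```bash
python3 -m handwheel '[[[0,0,0.05],[0,0,0],0],[[0,0,0.1],[0,0,0],0],[[0,0,0.1],[0,0,0],0]]'; python3 -m handwheel '[[[0,0,0.06],[0,0,0],0],[[0,0,0.06],[0,0,0],0],[[0,0,0.06],[0,0,0],0]]'
```

```text
time_s: 18.55
tcp_pos: [0.6188, 0.0598, 0.1516]
eef_rot: [[0.273, 0.962, 0.0], [0.962, -0.273, 0.0], [0.0, 0.0, -1.0]]
ft_force: [0.4, -0.8, 0.3]
grip_width: 0.208
gripper_force: 35.0
time_s: 18.85
tcp_pos: [0.6189, 0.0598, 0.1516]
eef_rot: [[0.273, 0.962, 0.0], [0.962, -0.273, 0.0], [0.0, 0.0, -1.0]]
ft_force: [-2.0, -0.6, 4.0]
grip_width: 0.21
gripper_force: 35.4
```

Force rises exactly at the expected home depth, so the shoulder is seated. I'll release, retreat and check.

```bash
python3 -m handwheel '[[[0,0,0],[0,0,0],0.3],[[0,0,0],[0,0,0],0.4],[[0,0,0],[0,0,0],0.5],[[0,0,0],[0,0,0],0.5],[[0,0,0],[0,0,0],0.5]]'; python3 -m handwheel '[[[0,0,-2],[0,0,0],0.5],[[0,0,-5],[0,0,0],0.5],[[0,0,-9],[0,0,0],0.5],[[-2,0,-12],[0,0,0],0.5],[[-5,0,-13],[0,0,0],0.5],[[-8,0,-13],[0,0,0],0.5],[[-8,0,-13],[0,0,0],0.5],[[-8,0,-13],[0,0,0],0.5]]'
python3 - <<'E'
from h import *
s=arm.state();p,d,T,m=snap('w10')
v,u=np.mgrid[0:400,0:640];uv=np.c_[u.ravel(),v.ravel()]
P=(ray(m,uv)*d.ravel()[:,None])@T[:3,:3].T+T[:3,3]
hsv=cv2.cvtColor(p,cv2.COLOR_BGR2HSV).reshape(-1,3);g=d.ravel()>0
o=g&(hsv[:,0]<20)&(hsv[:,1]>120)&(np.hypot(P[:,0]-.62,P[:,1]-.059)<.05)&(P[:,2]>.1)
print('probe z max',np.percentile(P[o][:,2],[50,99]));t=o&(P[:,2]>.155);print(t.sum(),cv2.minAreaRect((P[t][:,:2]*1000).astype(np.float32)))
# link: carrier frame
U=np.array([.086,.9963]);V=np.array([.9963,-.086]);q=P[:,:2]-[.545,-.0011]
S=q@U;W=q@V
for a in(-60,-50,-40,-28,28,40,50,60,70,76):
    k=g&(abs(S*1000-a)<2)&(abs(W)<.006);print(a,k.sum(),(np.median(P[k][:,2])*1000).round(1) if k.any() else None,end=' | ')
k=g&(abs(S)<.03)&(abs(W)<.02)&(P[:,2]>.12);print('\ngrip top',S[k].min(),S[k].max(),W[k].min(),W[k].max(),np.median(P[k][:,2]))
E
```

```text
time_s: 19.35
tcp_pos: [0.6187, 0.0598, 0.1508]
eef_rot: [[0.273, 0.962, -0.0], [0.962, -0.273, 0.0], [-0.0, -0.0, -1.0]]
ft_force: [-0.6, 0.2, 0.5]
grip_width: 0.501
gripper_force: 0.0
time_s: 20.15
tcp_pos: [0.5968, -0.0175, 0.2808]
eef_rot: [[0.274, 0.962, 0.0], [0.962, -0.274, 0.001], [0.001, -0.0, -1.0]]
ft_force: [0.1, 0.0, -0.2]
grip_width: 0.497
gripper_force: 0.0
probe z max [0.16239048 0.16421958]
556 ((620.3923950195312, 58.96575927734375), (17.911714553833008, 17.1748046875), 74.10574340820312)
-60 35 98.4 | -50 39 98.5 | -40 36 98.7 | -28 27 98.7 | 28 55 98.1 | 40 60 98.4 | 50 57 98.2 | 60 47 98.7 | 70 49 98.6 | 76 51 98.6 | 
grip top -0.020329100785612137 0.019931311676903166 -0.009877476724721508 0.0199841592120621 0.33154812383357485
```

```bash
python3 -c "
from bench import arm
print(arm.job_done())"
```

```text
the job is handed in; nothing more can be done
None
```

The link is seated flat between keeper and lip and let go, the probe is fully home and upright in the yellow socket, and I handed the job in at about 20 s.

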